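Seat the tip box in the corner stop

TASK

Push the green pipette-tip box along the bench into the corner of the station's metal stop, so that it sits flush against both fences with its long side along the long back fence, inside the yellow outline. Only push it with the fingers: do not lift, tip or carry it. Leave the blue tip box and everything else on the bench where it is, and take the hand away when done.

Things in the scene. Friction and masses are not known exactly. Their poses are not given: they have to be found in the camera images.
- green_box: Green pipette-tip box with clear green-tinted lid, the one to push. 96 mm along its x, 124 mm (long side) along its y, 56 mm high: green base with upright sides to 34 mm, lid 2 mm inside it all round. Too wide for most grippers. Origin: centre of its underside, on the bench. 0.18 to 0.35 kg. Starts within 17 degrees of the station's axes (its x like the station's x), near one of two places; the blue box is near the other.
- station: Tip-loading station fixed to the bench: bright metal L-shaped corner stop, white housing 50 mm high behind it. Origin: inside corner of the L at bench height; x points away from the robot (within 7 degrees), y to its left. Inside the L the bench is bare, open towards the robot (-x) and to -y.
- back_fence (a point): Middle of the long back fence's face, at bench height. The face is the station's plane x = 0 and runs from y = 0 to -400 mm; fence 28 mm high, 14 mm thick. Both tip boxes start on the robot's side, centres 180 to 205 mm from this face, one around y = -100 mm, the other around y = -300 mm. A strip 96 mm wide along the face is free of things.
- side_fence (a point): Middle of the short side fence's face, at bench height. The face is the station's plane y = 0 and runs from x = 0 to -110 mm; fence 28 mm high, 14 mm thick.
- seat (a point): Where the centre of the green box's underside is when seated: station x = -48 mm, y = -62 mm, box axes parallel to the station's. A yellow line painted on the bench (no height, 5 mm wide) borders the place on its two open sides.
- blue_box: A blue tip box of the same shape and size as the green one, loose; to be left alone. Origin at the centre of its underside.
- vial: Small amber glass vial with white cap, 34 mm wide and 65 mm high, loose, standing to the left of the corner stop on the robot's side. Origin at the centre of its underside. Leave alone.
- syringe: Plastic syringe lying on the bench to the right of the boxes, 145 mm long along its x (nozzle to +x), flange 44 mm wide, barrel 24 mm thick, loose. Origin on the bench under its barrel. Leave alone.
- jar: Glass jar with blue lid, 84 mm wide and 130 mm high, loose, at the robot's left. Origin at the centre of its underside. Leave alone.
- beaker: Glass beaker, 72 mm wide at the rim and 85 mm high, loose, at the robot's left. Origin at the centre of its underside. Leave alone.
- pot: Black plant pot with a green seedling, 96 mm wide, about 200 mm high in all, loose, to the left of the station. Origin at the centre of its underside. Leave alone. (Two more like it stand fixed in a black tray far to the right.)
There are look-alikes about, which are no part of the job. Of the things that look like the green_box, take the one that is farthest to the robot's right at the start.

How it is judged:
By the outcome, as a careful person would: the job done as asked, in the order asked, and still so for the second after the job is handed in, with the robot touching nothing.
It also fails if it takes over 64 s, if anything falls off the work surface, if the arm or the gripper's body presses on something with over 40 N, if the wrist force passes 120 N, or if a joint passes its speed limit or range.

ROBOT

A 7-joint arm with a two-finger parallel gripper is mounted at the origin on the work surface. World frame = base frame: x ahead of the robot, y to its left, z up, the work surface at z = 0. Lengths are in mm, angles in rad, forces in N, time in s.
With the tool pointing down it reaches from about 400 to 875 mm from the base axis. Payload 6.5 kg.
Tool frame: the origin (TCP) lies between the finger pads; the fingertips stand 25 mm ahead of it and the grasp point (between the pads) lies 6 mm ahead of it (arm.tip_reach is the distance from the TCP to the fingertips, in mm); z points along the fingers, y is the direction in which the jaws open and shut (so a half turn about z gives the same grasp; the last joint's range is limited). The gripper opens to 85 mm and grips with 20 to 120 N. Pads are 22 mm wide; open, the fingers measure 114 mm over their backs; the gripper's body (76 mm by 85 mm) begins 54 mm behind the grasp point. The pads swing forward as they close: fully open they stand 13 mm farther back than shut.
Start: joints at [1.201, 0.536, -0.004, 1.538, 0.003, 1.067, -0.071], TCP at [194.443, -620.227, 256.29] pointing down, gripper open.
Joint ranges: [-2.7, 2.7], [-0.37, 2.16], [-1.27, 1.26], [0.24, 2.4], [-1.31, 4.45], [0.19, 1.91], [-2.76, 2.76]. Speed limits (rad/s): [2.39, 2.39, 3.14, 3.14, 3.14, 3.14, 3.14].

INTERFACE

Orientations are given as a unit quaternion [w, x, y, z].
In Python, from station import arm gives the robot as it stands. The module is installed in compiled form; this text tells all that it offers.
- The arm moves only by the tool servo_tool, never from a script. Its argument "rows" is a list that holds one entry, the list of rows, each a list of 7 numbers: the turn, a rotation vector about the world's x, y, z in rad, then the shift along the world's x, y, z in cm, then the gripper's target within -1 to 1 (fully open at 1, half-way at 0, shut at -1). A call has 1 to 12 rows; each row is the pose to reach, as a shift and turn from the pose measured when the call began; what a row does not reach only later rows make up. A row lasts 1/10 s, in which the tool goes at most 50 mm and 8.59 degrees, less where a joint would pass 70% of its speed; a pose out of reach is approached as far as the arm can. A call with a gripper value outside its range is refused whole. The fingers move at their own pace and stop on an object; the grip force is fixed at half the most. Time passes only in rows, so rows that repeat a pose let the fingers close. It gives the time, the measured TCP pose, the force and the opening at its end, in the units of the state.
- arm.sense(): the state, without advancing time (a new reading comes with each control period).
- arm.grab_frame(name): name is "scene" or "top" or "wrist"; returns the picture (420x560x3 uint8, red, green, blue); there is no depth.
- arm.get_calibration(name): a dict with "intrinsics" (3x3 intrinsics, pixels), "rvec" (rotation vector, rad) and "tvec" (3), from world to camera coordinates, as OpenCV has them; the wrist camera has in their place "mount" (4x4, takes a point from camera to tool coordinates, whose origin is the TCP and whose axes are the flange's). Camera axes: x right, y down, z forward; pixel columns grow to the right and rows downward; lengths in mm; the calibration is good to about 2 mm. A picture is of the moment at which its call begins: read the wrist's pose just before it. get_calibration takes no time and is no camera call.
- arm.hand_in(): hands the job in, once; it reports no verdict.
Trained networks look in the newest picture that a camera, given by its name, has taken for a name from the list of things; names that differ only in an ending like _2 or _b are one class to them, and where a whole thing is asked for, a point or a joint stands for the part that bears it (a point fixed in the world has none). Each returns a list of dicts, best first, with "confidence" (0 to 1); they miss things now and then, are a little off and sometimes report something else, mostly with a low value. They report only what shows in the picture. A call takes as long as a camera call. They do not tell look-alikes from the thing itself.
- arm.regions_of(query, camera): "mask" (420x560 bool, what is visible of it) and "extent" ([left, top, right, bottom] in pixels, round what is visible of it).
The state is a dict: "t": time; "joint_positions": joint angles; "qd": joint speeds; "joint_torque": joint torques, N m; "tcp_pos": TCP position; "tcp_rot": TCP orientation; "contact_force": force on the tool from outside, world axes, zero at the start; "moment": the same for the moment, N m; "width": finger opening in mm.
Only numpy, scipy, OpenCV 4.12 (cv2) and the standard library are available. Lean on these libraries where they do the work, as an engineer would, in place of code of your own. Each camera call takes 0.05 s, during which the arm holds its last target.

## Working session

There is one attempt and no reset: what is moved stays moved. The work goes in short steps, Python scripts to look and compute and a tool call to move; the robot and the scene stay as the last step left them, time stands still between calls to the robot, and variables do not carry over. Pictures are saved under pics/ and viewed, and the job is handed in when it is done.

Besides the shell and the picture viewer there is one more tool, called after ">>>" by a JSON object that holds its "api" and its "payload", one argument or row to a line. servo_tool: Moves the arm, as the interface text tells. Its arguments: {"type":"object","properties":{"rows":{"type":"array"}},"required":["rows"]}

```bash
mkdir -p pics; python3 - <<'E'
from station import arm
import cv2
s=arm.sense(); print(s['t'],s['tcp_pos'],s['tcp_rot'],s['width'])
for n in ['scene','top']:
    im=arm.grab_frame(n); cv2.imwrite(f'pics/{n}0.png',im[:,:,::-1])
    c=arm.get_calibration(n); print(n,c)
    for q in ['green_box','blue_box','station']:
        for r in arm.regions_of(q,n): print(q,r['extent'],r['confidence'],r['mask'].sum())
E
```

```text
0.0 [ 194.24332637 -619.6659138   255.4049663 ] [-8.56259773e-04  9.88478319e-01  1.51359960e-01 -2.06370780e-04] 85.37224323744599
scene {'intrinsics': array([[442.90850134,   0.        , 281.37016528],
       [  0.        , 442.90850134, 212.94992807],
       [  0.        ,   0.        ,   1.        ]]), 'rvec': array([ 1.38190824,  2.32017894, -0.7716571 ]), 'tvec': array([ 233.57676546, -363.23894456, 1395.97782302])}
green_box [280.5, 311.2, 348.9, 369.6] 0.87 3467
green_box [322.5, 151.8, 383.1, 205.6] 0.71 2081
green_box [251.9, 170.8, 317.5, 224.5] 0.69 2219
blue_box [177.4, 147.2, 240.2, 204.2] 0.63 1972
station [138.8, 211.2, 312.3, 313.9] 0.87 6519
station [179.0, 148.5, 242.2, 202.4] 0.69 2030
top {'intrinsics': array([[458.91408862,   0.        , 279.19362411],
       [  0.        , 458.91408862, 211.74342699],
       [  0.        ,   0.        ,   1.        ]]), 'rvec': array([ 2.08840309, -2.13762236,  0.16830986]), 'tvec': array([ 68.8264396, 539.4488328, 962.592206 ])}
green_box [169.0, 82.4, 240.5, 148.1] 0.96 2473
green_box [278.0, 216.7, 335.3, 265.1] 0.85 2496
green_box [219.2, 274.1, 276.8, 341.0] 0.81 2592
blue_box [364.6, 204.4, 428.8, 248.9] 0.77 2745
station [249.4, 109.3, 429.9, 210.6] 0.82 6806
```

View pics/scene0.png

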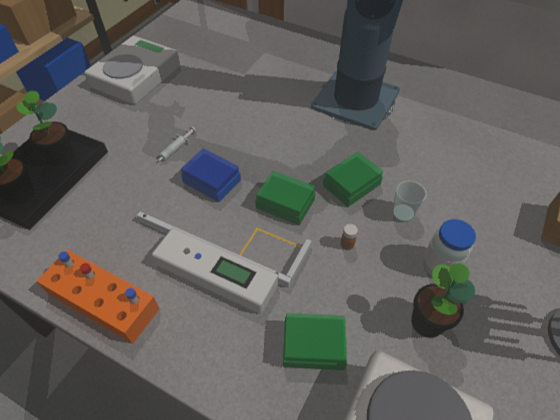

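View pics/top0.png

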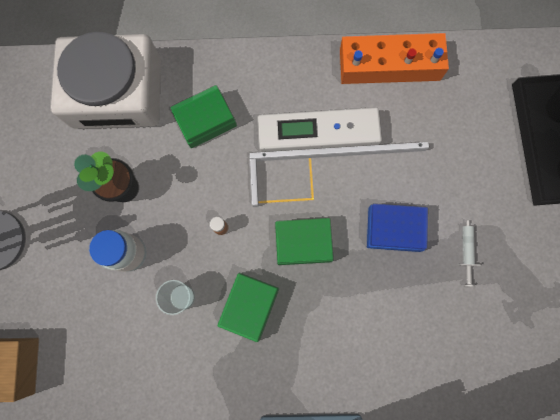

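The three green candidates in the top view are at (204,115), (248,306) and (304,241). The blue box is at (397,227). The robot's right is image right, so the green box I want is the one at (304,241), which lies in front of the L. Next I'll take a close crop and measure.

```bash
cat > h.py <<'E'
import numpy as np, cv2
from station import arm
def cal(n):
    c=arm.get_calibration(n); R=cv2.Rodrigues(c['rvec'])[0]; return c['intrinsics'],R,np.array(c['tvec']).reshape(3)
def px2w(uv,z,n='top'):
    K,R,t=cal(n); uv=np.atleast_2d(np.array(uv,float)); z=np.broadcast_to(z,len(uv))
    d=(np.linalg.inv(K)@np.c_[uv,np.ones(len(uv))].T).T@R; C=-R.T@t
    return C+d*((z-C[2])/d[:,2])[:,None]
def w2px(P,n='top'):
    K,R,t=cal(n); p=(K@(R@np.atleast_2d(P).astype(float).T+t[:,None])).T; return p[:,:2]/p[:,2:]
E
python3 - <<'E'
import cv2,numpy as np
from h import *
im=cv2.imread('pics/top0.png'); c=im[125:275,240:440]
cv2.imwrite('pics/crop0.png',cv2.resize(c,None,fx=4,fy=4,interpolation=cv2.INTER_CUBIC))
print(arm.tip_reach)
K,R,t=cal('top'); print('cam',-R.T@t)
E
```

```text
25.0
cam [ 354.82362472   32.64383308 1046.59469354]
```

View pics/crop0.png

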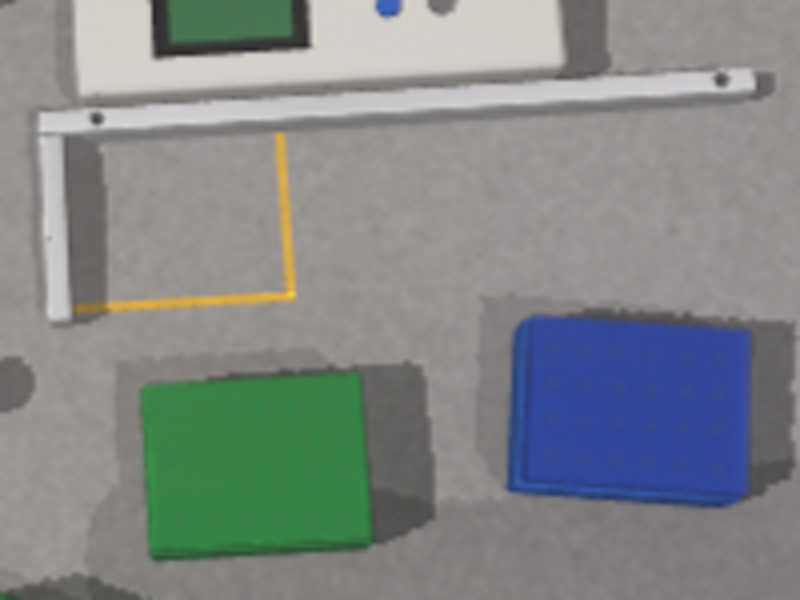

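```bash
cat >> h.py <<'E'
def cr(p): p=np.array(p,float); return (p+.5)/4-.5+[240,125]
def stn():
    b=px2w(cr([[64,133],[754,91]]),28)[:,:2]; d=b[1]-b[0]; d/=np.linalg.norm(d); return b,d
E
python3 - <<'E'
from h import *
np.set_printoptions(precision=1,suppress=True)
b,d=stn(); print('fence face',b,np.linalg.norm(b[1]-b[0]))
s=px2w(cr([[64,133],[72,318]]),28)[:,:2]; print('side',s,np.linalg.norm(s[1]-s[0]))
ex=np.array([-d[1],d[0]]); ex*=np.sign(ex[0]); ey=-d; yaw=np.arctan2(ex[1],ex[0]); print('yaw deg',np.degrees(yaw),'from side',np.degrees(np.arctan2(*(s[0]-s[1])[::-1])))
o=b[0]
# yellow corner outer: check
y=px2w(cr([[290,296],[279,134],[78,310]]),0)[:,:2]-o; print('yellow st',np.c_[y@ex,y@ey])
for n,q,z in [('green',[[141,387],[360,375],[371,543],[151,553]],56),('blue',[[530,317],[750,330],[745,494],[527,484]],56)]:
    w=px2w(cr(q),z)[:,:2]; c=w.mean(0); print(n,c,'st',(c-o)@ex,(c-o)@ey,'sides',[np.linalg.norm(w[i]-w[(i+1)%4]) for i in range(4)])
    print(' yaw',[np.degrees(np.arctan2(*v[::-1])) for v in (w[0]-w[1],w[3]-w[2],w[0]-w[3],w[1]-w[2])], np.c_[(w-o)@ex,(w-o)@ey])
print('seat',o-48*ex-62*ey)
for r in ['syringe','vial']:
    pass
E
```

```text
fence face [[ 673.3  108.7]
 [ 686.7 -288.6]] 397.44845304974785
side [[673.3 108.7]
 [564.  105.4]] 109.3031752256473
yaw deg 1.9402648442347017 from side 1.7341952546624755
yellow st [[ -98.1 -125.3]
 [   0.2 -125.4]
 [ -98.9   -1.5]]
green [475.    4.7] st -201.66695438141667 -97.19246811181166 sides [np.float64(119.7897621883749), np.float64(91.59430655622897), np.float64(118.25819304974956), np.float64(90.68876085744405)]
 yaw [np.float64(91.72811261363793), np.float64(91.28806148468617), np.float64(2.3133772323882487), np.float64(1.3473406438836812)] [[-155.9  -37.4]
 [-156.3 -157.2]
 [-247.9 -156.2]
 [-246.6  -38. ]]
blue [ 501.7 -203.1] st -181.97900816849352 -305.8140372717118 sides [np.float64(119.3100921115123), np.float64(89.9559115364195), np.float64(116.27814618656755), np.float64(91.90882145288856)]
 yaw [np.float64(85.01356758363845), np.float64(85.98312935931077), np.float64(-4.303193659054086), np.float64(-6.230221437149371)] [[-129.7 -252.3]
 [-144.1 -370.7]
 [-233.1 -357.9]
 [-221.  -242.3]]
seat [627.4  45.1]
```

```bash
python3 - <<'E'
from h import *
np.set_printoptions(precision=1,suppress=True)
print(px2w([[239,275],[277,287],[259,340],[219,320]],[56]*4))
print(px2w([[277,290],[260,341]],[34]*2))
E
```

```text
[[404.1 145.3  56. ]
 [376.9  64.2  56. ]
 [268.4 104.   56. ]
 [310.7 188.1  56. ]]
[[370.9  65.   34. ]
 [264.3 103.5  34. ]]
```

>>> {"api": "servo_tool", "payload": {
  "rows": [
    [[0, 0, -0.1, 4, 10, 0, 0], [0, 0, -0.2, 8, 20, 0, 0], [0, 0, -0.27, 14, 30, 0, 0], [0, 0, -0.27, 20, 38, 0, 0], [0, 0, -0.27, 23, 43, 0, 0], [0, 0, -0.27, 23, 46, 0, 0], [0, 0, -0.27, 22.5, 50, 0, 0], [0, 0, -0.27, 22, 54, 0, 0], [0, 0, -0.27, 21.5, 58, 0, 0], [0, 0, -0.27, 21, 61, 0, 0], [0, 0, -0.27, 21, 62.3, 0, 0], [0, 0, -0.27, 21, 62.3, 0, 0]]
  ]
}}

```text
t: 1.6
tcp_pos: [394.7, -58.6, 256.6]
tcp_rot: [0.0, 1.0, 0.017, 0.001]
contact_force: [1.2, -1.3, -0.2]
width: 42.6
```

>>> {"api": "servo_tool", "payload": {
  "rows": [
    [[0, 0, 0, 0.8, 3, -2, 0], [0, 0, 0, 0.8, 6, -5, 0], [0, 0, 0, 0.8, 6.3, -9, 0], [0, 0, 0, 0.8, 6.3, -13, 0], [0, 0, 0, 0.8, 6.3, -15, 0], [0, 0, 0, 0.8, 6.3, -15, 0], [0, 0, 0, 0.8, 6.3, -15, 0]]
  ]
}}

```text
t: 2.3
tcp_pos: [403.1, 4.5, 107.0]
tcp_rot: [0.0, 1.0, 0.017, 0.001]
contact_force: [0.0, 0.5, 0.4]
width: 42.5
```

```bash
python3 - <<'E'
from station import arm
import cv2,numpy as np
s=arm.sense(); print(s['tcp_pos'])
a=arm.grab_frame('wrist');b=arm.grab_frame('scene');
cv2.imwrite('pics/w1.png',a[:,:,::-1]); 
cv2.imwrite('pics/s1.png',cv2.resize(b[120:260,200:400,::-1],None,fx=4,fy=4))
E
```

```text
[403.06217055   4.45511829 107.02883034]
```

View pics/w1.png

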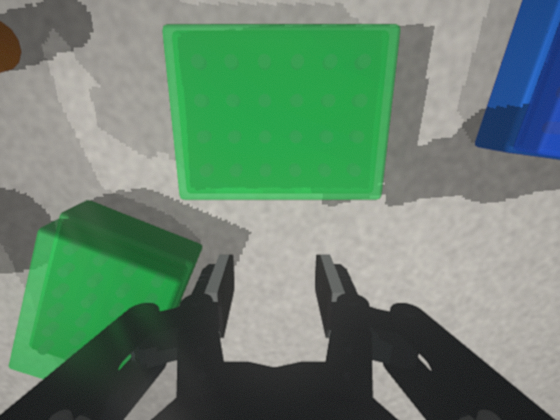

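View pics/s1.png

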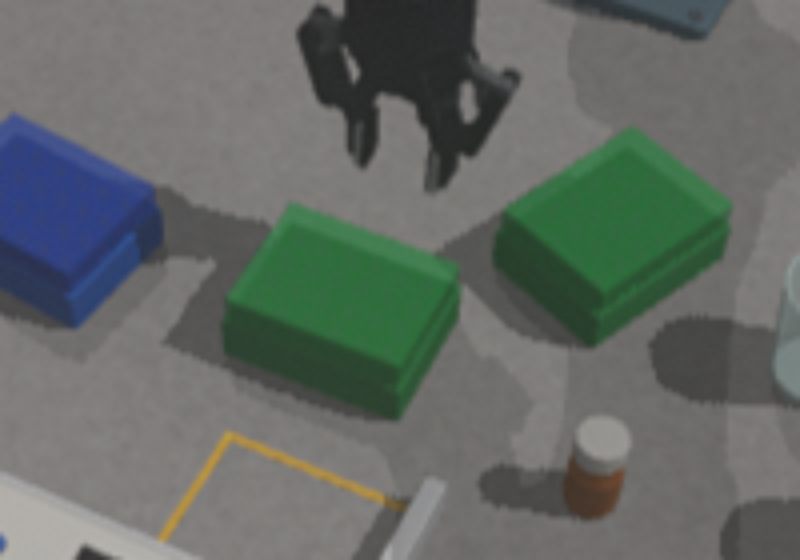

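The wrist view shows the green box square ahead, with its back edge at row 198. The left knuckle is close to the decoy box at (100,290), so I'll shift the hand a little right and descend.

>>> {"api": "servo_tool", "payload": {
  "rows": [
    [[0, 0, 0, 0, -1.0, 0, 0], [0, 0, 0, 0, -1.2, -2, 0], [0, 0, 0, 0, -1.2, -4, 0], [0, 0, 0, 0, -1.2, -5.5, 0], [0, 0, 0, 0, -1.2, -6.7, 0], [0, 0, 0, 0, -1.2, -6.7, 0], [0, 0, 0, 0, -1.2, -6.7, 0]]
  ]
}}

```text
t: 3.1
tcp_pos: [404.5, -8.2, 41.6]
tcp_rot: [0.0, 1.0, 0.016, 0.002]
contact_force: [0.5, -1.2, -0.3]
width: 42.8
```

```bash
python3 - <<'E'
from station import arm
import cv2,numpy as np
b=arm.grab_frame('scene');a=arm.grab_frame('wrist')
cv2.imwrite('pics/w2.png',np.hstack([cv2.resize(a[:,:,::-1],(400,300)),cv2.resize(b[110:260,200:400,::-1],(400,300))]))
E
```

```text
(no output)
```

View pics/w2.png

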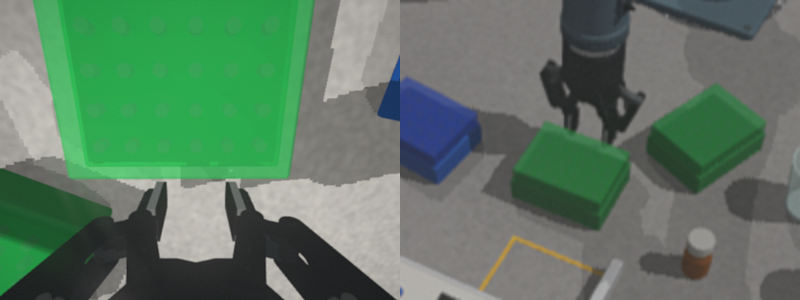

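The fingers are behind the box and clear of the decoy. Pushing along station +x.

>>> {"api": "servo_tool", "payload": {
  "rows": [
    [[0, 0, 0, 0.6, 0, 0, 0], [0, 0, 0, 1.2, 0.05, 0, 0], [0, 0, 0, 2.0, 0.05, 0, 0], [0, 0, 0, 3, 0.1, 0, 0], [0, 0, 0, 4, 0.1, 0, 0], [0, 0, 0, 5, 0.15, 0, 0], [0, 0, 0, 6, 0.2, 0, 0], [0, 0, 0, 7, 0.2, 0, 0], [0, 0, 0, 8, 0.25, 0, 0], [0, 0, 0, 9, 0.3, 0, 0], [0, 0, 0, 10, 0.3, 0, 0], [0, 0, 0, 10, 0.3, 0, 0]]
  ]
}}

```text
t: 4.4
tcp_pos: [507.1, -4.8, 42.0]
tcp_rot: [-0.0, 1.0, 0.016, 0.004]
contact_force: [0.9, -0.3, -0.5]
width: 42.7
```

```bash
python3 - <<'E'
from station import arm
import cv2,numpy as np
b=arm.grab_frame('top');a=arm.grab_frame('wrist')
cv2.imwrite('pics/t3.png',np.hstack([cv2.resize(a[:,:,::-1],(400,300)),cv2.resize(b[125:275,240:440,::-1],(400,300))]))
E
```

```text
(no output)
```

View pics/t3.png

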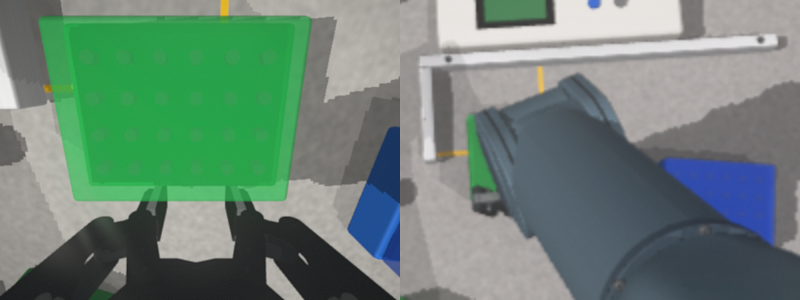

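The box is moving straight and its edge is parallel to the fingers. I'll continue to the back fence and slow down near the end.

>>> {"api": "servo_tool", "payload": {
  "rows": [
    [[0, 0, 0, 0.8, 0.02, 0, 0], [0, 0, 0, 1.6, 0.05, 0, 0], [0, 0, 0, 2.4, 0.1, 0, 0], [0, 0, 0, 3.2, 0.1, 0, 0], [0, 0, 0, 4.0, 0.15, 0, 0], [0, 0, 0, 4.6, 0.15, 0, 0], [0, 0, 0, 5.0, 0.15, 0, 0], [0, 0, 0, 5.3, 0.15, 0, 0], [0, 0, 0, 5.6, 0.2, 0, 0], [0, 0, 0, 5.8, 0.2, 0, 0], [0, 0, 0, 6.0, 0.2, 0, 0]]
  ]
}}

```text
t: 5.6
tcp_pos: [566.0, -2.8, 41.9]
tcp_rot: [-0.0, 1.0, 0.016, 0.004]
contact_force: [-1.1, -1.3, -0.8]
width: 42.8
```

```bash
python3 - <<'E'
from station import arm
import cv2,numpy as np
b=arm.grab_frame('top');a=arm.grab_frame('wrist')
cv2.imwrite('pics/t4.png',np.hstack([cv2.resize(a[:,:,::-1],(400,300)),cv2.resize(b[125:275,240:440,::-1],(400,300))]))
E
```

```text
(no output)
```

View pics/t4.png

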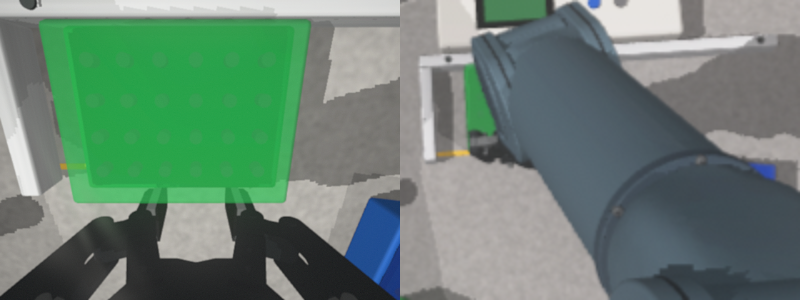

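Nearly at the back fence. I'll creep forward until the force rises.

>>> {"api": "servo_tool", "payload": {
  "rows": [
    [[0, 0, 0, 0.15, 0, 0, 0], [0, 0, 0, 0.3, 0, 0, 0], [0, 0, 0, 0.45, 0, 0, 0], [0, 0, 0, 0.5, 0, 0, 0]]
  ]
}}

```text
t: 6.1
tcp_pos: [571.5, -2.8, 42.0]
tcp_rot: [-0.0, 1.0, 0.016, 0.004]
contact_force: [-1.9, 0.2, 1.9]
width: 42.8
```

>>> {"api": "servo_tool", "payload": {
  "rows": [
    [[0, 0, 0, 0.1, 0, 0, 0], [0, 0, 0, 0.2, 0, 0, 0], [0, 0, 0, 0.3, 0, 0, 0]]
  ]
}}

```text
t: 6.4
tcp_pos: [571.7, -2.8, 41.6]
tcp_rot: [0.0, 1.0, 0.016, 0.001]
contact_force: [-10.8, 0.2, 8.4]
width: 42.8
```

The box is seated against the back fence: the TCP stopped at 571.7 and the force rose to -10.8 N. I'll back off, lift, and check the wrist joint for a 90° turn.

>>> {"api": "servo_tool", "payload": {
  "rows": [
    [[0, 0, 0, -1, 0, 0, 0], [0, 0, 0, -2.5, 0, 0, 0], [0, 0, 0, -3, 0, 4, 0], [0, 0, 0, -3, 0, 8, 0], [0, 0, 0, -3, 0, 12, 0], [0, 0, 0, -3, 0, 12, 0]]
  ]
}}

```text
t: 7.0
tcp_pos: [545.8, -2.6, 167.0]
tcp_rot: [0.0, 1.0, 0.016, 0.007]
contact_force: [0.8, -0.1, -0.2]
width: 42.7
```

```bash
python3 - <<'E'
from station import arm
import cv2,numpy as np
s=arm.sense();print(np.round(s['joint_positions'],2),s['contact_force'])
a=arm.grab_frame('wrist')
cv2.imwrite('pics/w5.png',a[:,:,::-1])
E
```

```text
[ 0.17  0.49 -0.32  1.89  0.22  0.78 -1.8 ] [ 0.78002988 -0.12096103 -0.16877918]
```

View pics/w5.png

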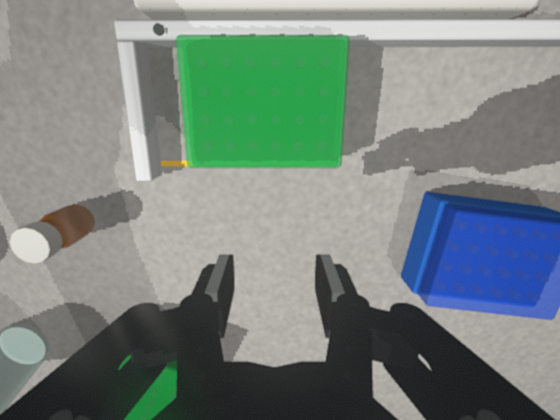

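The picture shows the box flush with the back fence, with a gap left to the side fence (box left edge at col 183, fence at col 150). Next I'll turn 90° and move to the box's -y side.

>>> {"api": "servo_tool", "payload": {
  "rows": [
    [[0, 0, 0.14, 0, -2, 0, -0.2], [0, 0, 0.28, 1, -4, 0, -0.2], [0, 0, 0.42, 2, -6, 0, -0.2], [0, 0, 0.56, 3, -8, 0, -0.2], [0, 0, 0.7, 4, -8.2, 0, -0.2], [0, 0, 0.84, 5, -8.2, 0, -0.2], [0, 0, 0.98, 6, -8.2, 0, -0.2], [0, 0, 1.12, 7, -8.2, 0, -0.2], [0, 0, 1.26, 8, -8.2, 0, -0.2], [0, 0, 1.4, 8.1, -8.2, 0, -0.2], [0, 0, 1.54, 8.1, -8.2, 0, -0.2], [0, 0, 1.57, 8.1, -8.2, 0, -0.2]]
  ]
}}

```text
t: 8.25
tcp_pos: [624.7, -84.8, 163.0]
tcp_rot: [-0.004, 0.695, 0.719, 0.004]
contact_force: [0.9, -0.6, 0.4]
width: 34.1
```

>>> {"api": "servo_tool", "payload": {
  "rows": [
    [[0, 0, 0, 0, 0, -1, -0.2], [0, 0, 0, 0, 0, -2, -0.2]]
  ]
}}

```text
t: 8.45
tcp_pos: [624.3, -84.9, 141.5]
tcp_rot: [-0.005, 0.696, 0.718, 0.003]
contact_force: [-0.9, -0.4, 1.1]
width: 34.5
```

```bash
python3 - <<'E'
from h import *
from scipy.spatial.transform import Rotation as Ro
s=arm.sense();print(np.round(s['joint_positions'],2),s['contact_force'],s['tcp_pos'])
w=s['tcp_rot']; M=Ro.from_quat([w[1],w[2],w[3],w[0]]).as_matrix(); print(M.round(3), np.degrees(np.arctan2(M[1,0],M[0,0])))
a=arm.grab_frame('wrist');b=arm.grab_frame('top')
cv2.imwrite('pics/w6.png',np.hstack([cv2.resize(a[:,:,::-1],(400,300)),cv2.resize(b[125:275,240:440,::-1],(400,300))]))
E
```

```text
[ 0.51  0.73 -0.65  1.65  0.51  0.94 -0.29] [-0.93358502 -0.41730103  1.05218668] [624.28559626 -84.88587392 141.47868279]
[[-0.031  1.    -0.002]
 [ 0.999  0.031  0.011]
 [ 0.011 -0.001 -1.   ]] 91.7879991139961
```

View pics/w6.png

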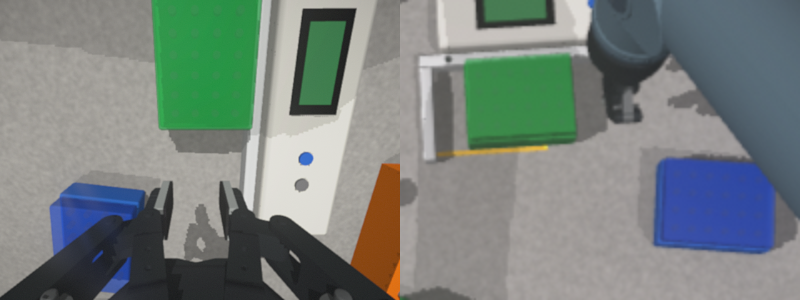

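Yaw is 91.8°, matching the station. The fingers sit between the box and the blue box. Descending.

>>> {"api": "servo_tool", "payload": {
  "rows": [
    [[0, 0, 0, 0, 0, -2.5, -0.2], [0, 0, 0, 0, 0, -5, -0.2], [0, 0, 0, 0, 0, -7.5, -0.2], [0, 0, 0, 0, 0, -9.5, -0.2], [0, 0, 0, 0, 0, -9.9, -0.2], [0, 0, 0, 0, 0, -9.9, -0.2]]
  ]
}}

```text
t: 9.15
tcp_pos: [623.0, -84.6, 41.1]
tcp_rot: [-0.006, 0.696, 0.718, 0.002]
contact_force: [-0.3, 0.1, -1.2]
width: 34.6
```

```bash
python3 - <<'E'
from h import *
a=arm.grab_frame('wrist');b=arm.grab_frame('scene')
cv2.imwrite('pics/w7.png',np.hstack([cv2.resize(a[:,:,::-1],(400,300)),cv2.resize(b[160:310,140:340,::-1],(400,300))]))
E
```

```text
(no output)
```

View pics/w7.png

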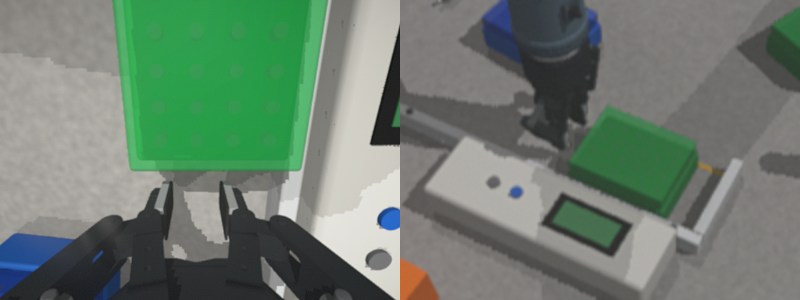

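>>> {"api": "servo_tool", "payload": {
  "rows": [
    [[0, 0, 0, 0.3, 0.6, 0, -0.2], [0, 0, 0, 0.3, 1.2, 0, -0.2], [0, 0, 0, 0.3, 1.8, 0, -0.2], [0, 0, 0, 0.3, 2.4, 0, -0.2], [0, 0, 0, 0.3, 3.0, 0, -0.2], [0, 0, 0, 0.2, 3.6, 0, -0.2], [0, 0, 0, 0.2, 4.2, 0, -0.2], [0, 0, 0, 0.2, 4.7, 0, -0.2], [0, 0, 0, 0.2, 5.0, 0, -0.2], [0, 0, 0, 0.2, 5.2, 0, -0.2], [0, 0, 0, 0.2, 5.3, 0, -0.2]]
  ]
}}

```text
t: 10.35
tcp_pos: [626.1, -31.7, 42.6]
tcp_rot: [-0.005, 0.696, 0.718, 0.003]
contact_force: [-0.4, -4.1, 3.7]
width: 34.0
```

```bash
python3 - <<'E'
from h import *
a=arm.grab_frame('wrist');b=arm.grab_frame('top')
cv2.imwrite('pics/w8.png',np.hstack([cv2.resize(a[:,:,::-1],(400,300)),cv2.resize(b[125:275,240:440,::-1],(400,300))]))
E
```

```text
(no output)
```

View pics/w8.png

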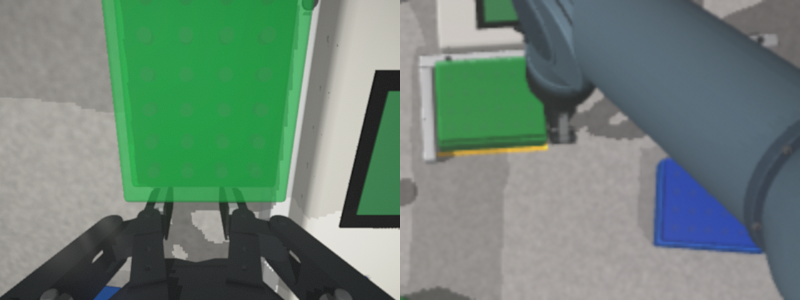

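Nearly there. Creeping to contact with the side fence.

>>> {"api": "servo_tool", "payload": {
  "rows": [
    [[0, 0, 0, 0, 0.15, 0, -0.2], [0, 0, 0, 0, 0.3, 0, -0.2], [0, 0, 0, 0, 0.45, 0, -0.2], [0, 0, 0, 0, 0.5, 0, -0.2]]
  ]
}}

```text
t: 10.85
tcp_pos: [626.0, -27.8, 42.4]
tcp_rot: [-0.005, 0.696, 0.718, 0.002]
contact_force: [0.4, -6.9, 3.4]
width: 34.1
```

>>> {"api": "servo_tool", "payload": {
  "rows": [
    [[0, 0, 0, 0, 0.15, 0, -0.2], [0, 0, 0, 0, 0.3, 0, -0.2], [0, 0, 0, 0, 0.3, 0, -0.2]]
  ]
}}

```text
t: 11.15
tcp_pos: [626.0, -27.8, 42.5]
tcp_rot: [-0.003, 0.696, 0.718, 0.001]
contact_force: [0.3, -10.0, 4.6]
width: 34.4
```

It has stopped against the side fence: TCP y held at -27.8 while the force rose. Backing off and lifting clear to look.

>>> {"api": "servo_tool", "payload": {
  "rows": [
    [[0, 0, 0, 0, -1, 0, -0.2], [0, 0, 0, 0, -3, 0, -0.2], [0, 0, 0, 0, -4, 4, -0.2], [0, 0, 0, 0, -4, 8, -0.2], [0, 0, 0, -4, -8, 12, -0.2], [0, 0, 0, -8, -12, 14, -0.2], [0, 0, 0, -12, -16, 14, -0.2], [0, 0, 0, -14, -20, 14, -0.2], [0, 0, 0, -14, -24, 14, -0.2], [0, 0, 0, -14, -27, 14, -0.2], [0, 0, 0, -14, -27, 14, -0.2]]
  ]
}}

```text
t: 12.25
tcp_pos: [483.7, -304.8, 181.8]
tcp_rot: [-0.003, 0.7, 0.714, -0.0]
contact_force: [-0.1, -0.2, -0.8]
width: 34.1
```

```bash
python3 - <<'E'
from h import *
b=arm.grab_frame('top'); cv2.imwrite('pics/top9.png',b[:,:,::-1])
c=arm.grab_frame('scene'); cv2.imwrite('pics/scene9.png',c[:,:,::-1])
cv2.imwrite('pics/c9.png',cv2.resize(b[140:220,240:346,::-1],None,fx=7,fy=7,interpolation=cv2.INTER_CUBIC))
E
```

```text
(no output)
```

View pics/c9.png

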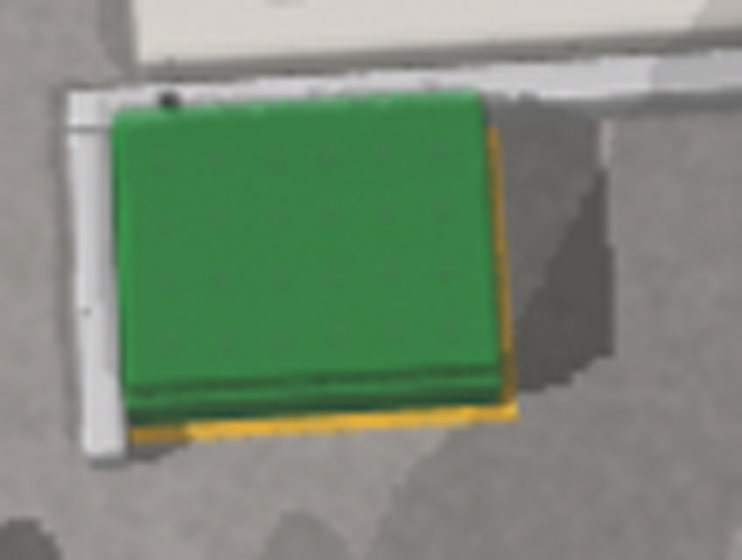

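View pics/scene9.png

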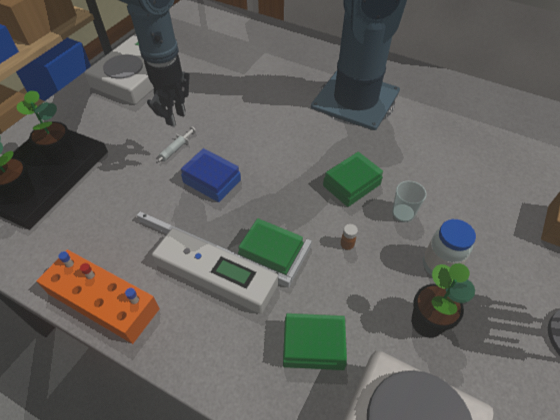

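View pics/top9.png

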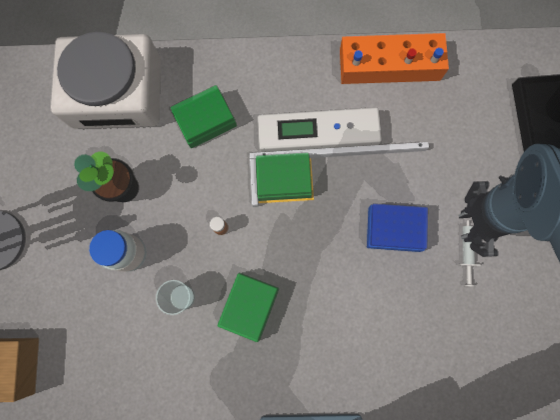

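The box is in the corner with its long side along the back fence, and the yellow line shows on both open sides. I'll check this numerically against the predicted seat.

```bash
python3 - <<'E'
from h import *
np.set_printoptions(precision=1,suppress=True)
b,d=stn(); ey=-d; ex=np.array([ey[1],-ey[0]]); o=b[0]
c=lambda p:(np.array(p,float)+.5)/7-.5+[240,140]
w=px2w(c([[112,115],[480,93],[501,363],[128,387]]),56)[:,:2]-o
print('lid st',np.c_[w@ex,w@ey],'expect x -2,-94 y -2,-122')
w=px2w(c([[130,412],[502,392]]),34)[:,:2]-o   # base top edge, -x side
print('base edge st',np.c_[w@ex,w@ey])
w=px2w(c([[128,387],[501,363]]),[34]*2)[:,:2]-o
v=px2w(c([[112,115],[480,93]]),[56]*2)[:,:2]; print('yaw rel',np.degrees(np.arctan2(*(v[0]-v[1])[::-1]))-90-np.degrees(np.arctan2(ex[1],ex[0])))
im=cv2.imread('pics/top9.png')
K=cv2.resize(im[140:220,240:346],None,fx=7,fy=7,interpolation=cv2.INTER_CUBIC)
for x0,x1,y0,y1,z,col in [(0,-96,0,-124,34,(0,0,255)),(-2,-94,-2,-122,56,(255,255,255))]:
    P=[np.r_[o+x*ex+y*ey,z] for x,y in [(x0,y0),(x0,y1),(x1,y1),(x1,y0)]]
    q=(w2px(P)+.5-[240,140])*7-.5; cv2.polylines(K,[q.astype(int)],True,col,1)
cv2.imwrite('pics/ov9.png',K)
E
```

```text
lid st [[  -4.4   -1.9]
 [  -4.6 -120.3]
 [ -93.6 -121. ]
 [ -94.2   -2.9]] expect x -2,-94 y -2,-122
base edge st [[ -97.5   -1.8]
 [ -98.2 -121.9]]
yaw rel -0.06874282088786021
```

View pics/ov9.png

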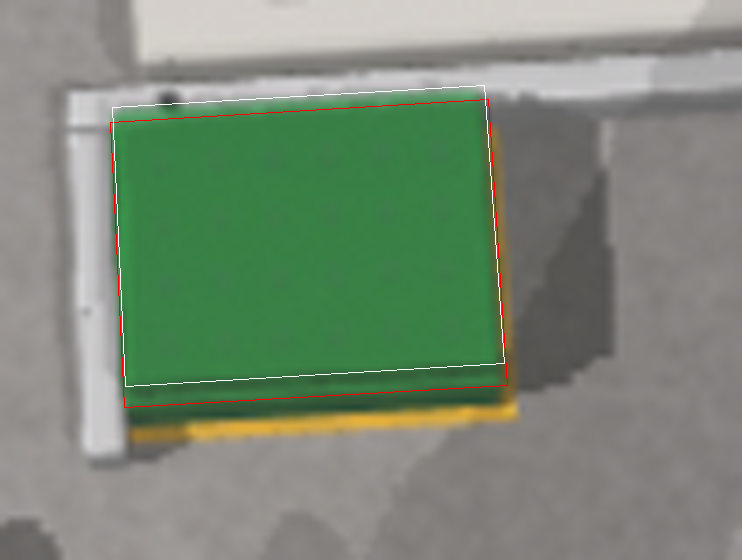

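Everything agrees to within about 2 mm and 0.1°. The x reading leaves a possible gap of about 1 mm, so I'll do one gentle re-press against the back fence to make sure it is flush.

>>> {"api": "servo_tool", "payload": {
  "rows": [
    [[0, 0, -0.14, 0, 4, 0, 0], [0, 0, -0.28, 1, 8, 0, 0], [0, 0, -0.42, 2, 12, 0, 0], [0, 0, -0.56, 3, 16, 0, 0], [0, 0, -0.7, 4, 20, 0, 0], [0, 0, -0.84, 5, 24, 0, 0], [0, 0, -0.98, 5, 28, 0, 0], [0, 0, -1.12, 5, 31, 0, 0], [0, 0, -1.26, 5, 33, 0, 0], [0, 0, -1.4, 5, 34.4, 0, 0], [0, 0, -1.54, 5, 34.4, 0, 0], [0, 0, -1.56, 5, 34.4, 0, 0]]
  ]
}}

```text
t: 13.55
tcp_pos: [534.7, 49.6, 181.7]
tcp_rot: [-0.002, 1.0, 0.021, 0.003]
contact_force: [0.9, 0.3, -1.6]
width: 42.8
```

>>> {"api": "servo_tool", "payload": {
  "rows": [
    [[0, 0, 0, 0, 0, -4, 0], [0, 0, 0, 0, 0, -8, 0], [0, 0, 0, 0, 0, -11, 0], [0, 0, 0, 0, 0, -11, 0]]
  ]
}}

```text
t: 13.95
tcp_pos: [530.9, 50.2, 68.2]
tcp_rot: [-0.003, 1.0, 0.023, -0.001]
contact_force: [-0.5, -0.8, 0.4]
width: 43.0
```

```bash
python3 - <<'E'
from h import *
from scipy.spatial.transform import Rotation as Ro
s=arm.sense();w=s['tcp_rot']; M=Ro.from_quat([w[1],w[2],w[3],w[0]]).as_matrix(); print(s['tcp_pos'], np.degrees(np.arctan2(M[1,0],M[0,0])))
a=arm.grab_frame('wrist');b=arm.grab_frame('scene')
cv2.imwrite('pics/w10.png',np.hstack([cv2.resize(a[:,:,::-1],(400,300)),cv2.resize(b[160:310,200:400,::-1],(400,300))]))
E
```

```text
[530.92949686  50.24847734  68.20096734] 2.6618310210707663
```

View pics/w10.png

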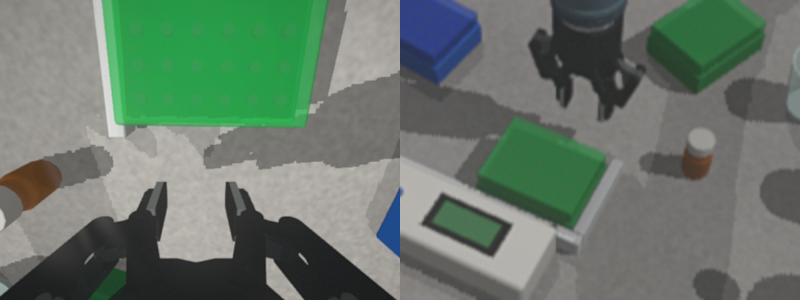

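>>> {"api": "servo_tool", "payload": {
  "rows": [
    [[0, 0, -0.014, 0, -0.6, 0, 0], [0, 0, -0.014, 0, -1.0, -1, 0], [0, 0, -0.014, 0, -1.0, -2.6, 0], [0, 0, -0.014, 0.5, -1.0, -2.6, 0], [0, 0, -0.014, 1.4, -1.0, -2.6, 0], [0, 0, -0.014, 2.3, -1.0, -2.6, 0], [0, 0, -0.014, 3.0, -1.0, -2.6, 0], [0, 0, -0.014, 3.4, -1.0, -2.6, 0], [0, 0, -0.014, 3.7, -1.0, -2.6, 0], [0, 0, -0.014, 3.9, -1.0, -2.6, 0]]
  ]
}}

```text
t: 15.05
tcp_pos: [570.2, 40.5, 45.5]
tcp_rot: [-0.002, 1.0, 0.016, -0.0]
contact_force: [-10.6, -0.0, 9.5]
width: 42.8
```

>>> {"api": "servo_tool", "payload": {
  "rows": [
    [[0, 0, 0, 0.1, 0, 0, 0], [0, 0, 0, 0.2, 0, 0, 0], [0, 0, 0, 0.2, 0, 0, 0]]
  ]
}}

```text
t: 15.35
tcp_pos: [570.2, 40.5, 45.2]
tcp_rot: [-0.002, 1.0, 0.016, -0.003]
contact_force: [-6.6, 0.1, 5.9]
width: 42.6
```

It's blocked at the same station x as the first press (-105.2 against -105.1), so the box is flush on the back fence. Retreating.

>>> {"api": "servo_tool", "payload": {
  "rows": [
    [[0, 0, 0, -1, 0, 0, 0], [0, 0, 0, -3, 0, 0, 0], [0, 0, 0, -4, -1, 4, 0], [0, 0, 0, -4, -4, 8, 0], [0, 0, 0, -4, -9, 12, 0], [0, 0, 0, -4, -14, 15, 0], [0, 0, 0, -4, -19, 15, 0], [0, 0, 0, -4, -24, 15, 0], [0, 0, 0, -4, -29, 15, 0], [0, 0, 0, -4, -33, 15, 0], [0, 0, 0, -4, -36, 15, 0], [0, 0, 0, -4, -36, 15, 0]]
  ]
}}

```text
t: 16.55
tcp_pos: [528.0, -327.6, 195.0]
tcp_rot: [0.001, 1.0, 0.011, -0.002]
contact_force: [-0.3, -0.8, -0.4]
width: 42.5
```

```bash
python3 - <<'E'
from h import *
np.set_printoptions(precision=1,suppress=True)
s=arm.sense(); print(s['tcp_pos'],s['contact_force'])
b=arm.grab_frame('top'); cv2.imwrite('pics/top11.png',b[:,:,::-1])
cv2.imwrite('pics/c11.png',cv2.resize(b[140:220,240:346,::-1],None,fx=7,fy=7,interpolation=cv2.INTER_CUBIC))
a=cv2.imread('pics/top0.png'); d=cv2.absdiff(a,b[:,:,::-1]).max(2); cv2.imwrite('pics/d11.png',np.hstack([cv2.resize(b[:,:,::-1],(400,300)),cv2.cvtColor(cv2.resize(np.minimum(d*3.,255).astype(np.uint8),(400,300)),cv2.COLOR_GRAY2BGR)]))
E
```

```text
[ 528.  -327.6  195. ] [-0.3 -0.8 -0.4]
```

View pics/c11.png

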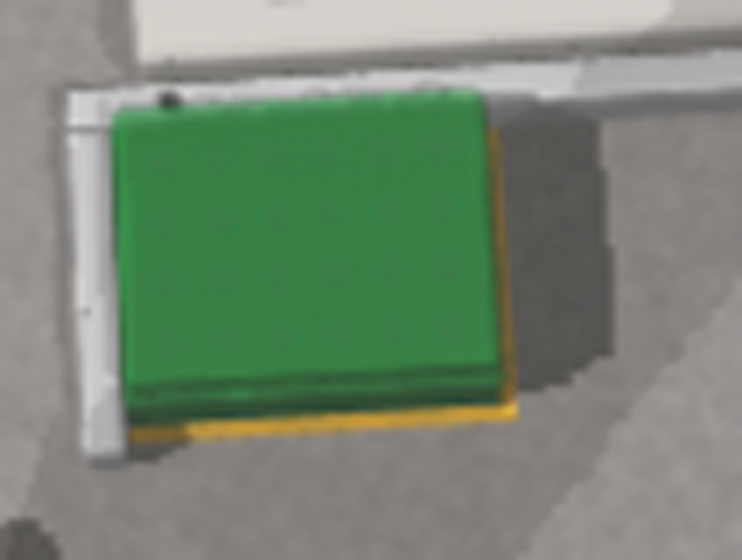

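View pics/d11.png

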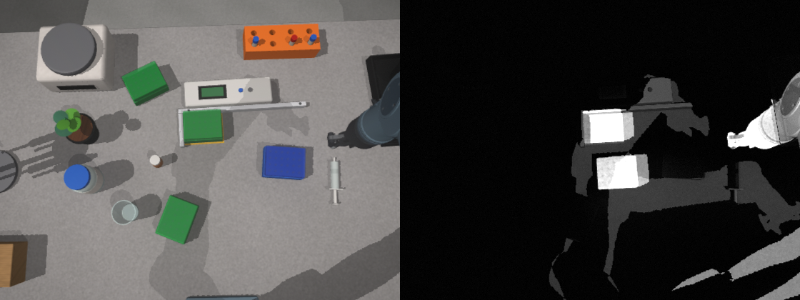

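The box didn't move during the re-press, so it was already flush. The difference picture shows only the green box, the arm and shadows changed. The blue box, decoys, vial and syringe are unmoved. Handing in.

```bash
python3 -c "
from station import arm
print(arm.hand_in())"
```

```text
the job is handed in; nothing more can be done
None
```

I pushed the rightmost green box about 150 mm to the back fence. I then pushed it along the fence into the side fence, gave it one light re-press against the back fence, and took the hand away. The job was handed in after about 17 s, and `hand_in` reports no verdict.

**Final checks**
- **Seating:** both pushes ended against a fence, with the force rising to about 10 N and no further movement. The re-press stopped at the same place as the first push (station x of the TCP −105.2 against −105.1 mm).
- **Position:** measured before the re-press, the box was within 0.1° of the station's axes. Its edges were within about 2 mm of the seat, roughly the camera's accuracy. In the last picture it looks unmoved, and the yellow line shows along both open sides.
- **Other things:** comparing the first and last top pictures, only the green box, the arm and shadows changed. The blue box, the look-alikes, the vial and the syringe did not move.

**One small disagreement:** the lid's edge nearest the back fence measured about 2 mm short of its expected place. The opposite edge and the contact readings agreed with the box being seated.

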